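# Restock the label-maker tray

## Task

Put the label maker's supplies back into the grey four-bay tray: stand each of the three black tape cassettes upright in the rectangular bay made for its width (narrow in the narrowest, middle in the middle, wide in the widest) and stand the small-cored label roll in the round bay, all seated on the bay floors and let go. The figure-eight ribbon cartridge and the wide-bored roll of sticky tape do not belong in the tray: leave them where they lie.

Things in the scene. Friction and masses are not known exactly. Their poses are not given: they have to be found in the camera images.
- cassette_narrow: tape cassette, narrow: black block standing on edge with a stepped arch top carrying a white label and small white hubs on its sides; 16 mm thick (its y), 66 mm long (its x, below 36 mm; the arch steps in to 40 mm), 48 mm high (its z, up). Origin at the centre of its underside. Loose. Same either way round. Belongs in bay_narrow
- cassette_medium: tape cassette, middle width: black block standing on edge with a stepped arch top carrying a white label and small white hubs on its sides; 26 mm thick (its y), 66 mm long (its x, below 36 mm; the arch steps in to 40 mm), 48 mm high (its z, up). Origin at the centre of its underside. Loose. Same either way round. Belongs in bay_medium
- cassette_wide: tape cassette, wide: black block standing on edge with a stepped arch top carrying a white label and small white hubs on its sides; 38 mm thick (its y), 66 mm long (its x, below 36 mm; the arch steps in to 40 mm), 48 mm high (its z, up). Origin at the centre of its underside. Loose. Same either way round. Belongs in bay_wide
- label_roll: label roll: upright white paper cylinder, 40 mm diameter, 40 mm high, with a small brown core (17 mm) showing on top. Origin at the centre of its underside, z up. Loose. Belongs in bay_round
- bay_narrow: bay narrow: fixed grey block 96 x 68 mm (x, y), 17 mm high, one of four side by side (pitch 98, 70 mm) in a low clear-rimmed tray (rim 14 mm over the table), with a rectangular pocket 84 mm (x) by 34 mm (y), 12 mm deep. Origin: centre of its underside, 4 mm above the table; bay floor 5 mm, block top 17 mm above it; z up. For the 16 mm thick cassette, its x along the bay's x
- bay_medium: bay medium: fixed grey block 96 x 68 mm (x, y), 17 mm high, one of four side by side (pitch 98, 70 mm) in a low clear-rimmed tray (rim 14 mm over the table), with a rectangular pocket 84 mm (x) by 44 mm (y), 12 mm deep. Origin: centre of its underside, 4 mm above the table; bay floor 5 mm, block top 17 mm above it; z up. For the 26 mm thick cassette, its x along the bay's x
- bay_wide: bay wide: fixed grey block 96 x 68 mm (x, y), 17 mm high, one of four side by side (pitch 98, 70 mm) in a low clear-rimmed tray (rim 14 mm over the table), with a rectangular pocket 84 mm (x) by 56 mm (y), 12 mm deep. Origin: centre of its underside, 4 mm above the table; bay floor 5 mm, block top 17 mm above it; z up. For the 38 mm thick cassette, its x along the bay's x
- bay_round: bay round: fixed grey block 96 x 68 mm (x, y), 17 mm high, one of four side by side (pitch 98, 70 mm) in a low clear-rimmed tray (rim 14 mm over the table), with a round well 56 mm in diameter, 12 mm deep. Origin: centre of its underside, 4 mm above the table; bay floor 5 mm, block top 17 mm above it; z up. For the label roll
- ribbon_cartridge: look-alike, stays where it is: ink ribbon cartridge of the tube printer, black, lying flat, figure-eight outline of two 36 mm drums with a bridge between (82 x 36 mm, 26 mm high). Origin at the centre of its underside. Loose
- tape_roll: look-alike, stays where it is: roll of sticky tape, white paper ring with a wide open bore, 56 mm outside, 38 mm inside, 22 mm high. Origin at the centre of its underside. Loose
There are look-alikes about, which are no part of the job. What is shaped like the cassette_narrow but red is not meant.

How it is judged:
By the outcome, as a careful person would: the job done as asked, in the order asked, and still so for the second after the job is handed in, with the robot touching nothing.
It also fails if it takes over 106 s, if anything falls off the work surface, if the arm or the gripper's body presses on something with over 40 N, if the wrist force passes 120 N, or if a joint passes its speed limit or range.

## Robot

A 6-joint arm with a two-finger parallel gripper is mounted at the origin on the work surface. World frame = base frame: x ahead of the robot, y to its left, z up, the work surface at z = 0. Lengths are in m, angles in rad, forces in N, time in s.
With the tool pointing down it reaches from about 0.375 to 0.9 m from the base axis. Payload 3.1 kg.
Tool frame: the origin (TCP) lies midway between the tips of the shut fingers; the grasp point (between the pads) lies robot.grip_depth behind it (robot.grip_depth is the distance from the TCP to the grasp point, in m); z points along the fingers, y is the line along which they close (so a half turn about z gives the same grasp; the last joint's range is limited). The gripper opens to 87 mm and grips with 3 to 60 N. Pads are 19 mm wide; open, the fingers measure 117 mm over their backs; the gripper's body (75 mm by 190 mm) begins 51 mm behind the grasp point.
Start: joints at [-1.454, 0.527, 1.433, -0, 1.181, -0.178], TCP at [0.182, -0.598, 0.223] pointing down, gripper open.
Joint ranges: [-3.08, 3.08], [-0.75, 2.2], [0.22, 2.44], [-1.43, 4.57], [0, 2.65], [-2.85, 2.85]. Speed limits (rad/s): [2.79, 2.79, 3.14, 3.14, 3.14, 3.14].

## Interface

Orientations are given as a unit quaternion [x, y, z, w].
In Python, from rig import robot gives the robot as it stands.
- The arm moves only by the tool inch_along, called after "Request:" as name(argument=value, ...) on one line, values as JSON. Schema: {"type":"object","properties":{"segments":{"type":"string"},"jaw":{"type":"number"},"clamp_n":{"type":"number"},"only":{"type":"string"},"quiet":{"type":"boolean"},"lines":{"type":"string"}},"required":["segments"],"additionalProperties":false}. segments is a string of 1 to 20 rows, parted by semicolons, with the numbers parted by commas; each row has 4 numbers: dx, dy, dz in m, then a turn about the tool's z in rad; each row shifts and turns the commanded pose from where the row before left it, along the tool's axes as they then stand; what a row does not reach is not made up. A row lasts 1/12 s, in which the tool goes at most 0.0417 m and 0.125 rad, less where a joint would pass 70% of its speed; a pose out of reach is approached as far as the arm can. jaw is the finger opening in m, set as the call begins (left out keeps the last). The fingers move at their own pace and stop on an object; clamp_n is the grip in N (left out, the last holds). Time passes only in rows, so rows that do not move let the fingers close. The tool returns the time, the measured TCP pose, the force, the opening and the grip force at its end. only (a regular expression) keeps the lines of the reply that match it, lines (a string "A,B") keeps lines A to B, and quiet returns only ok. Input that does not fit is refused with a message, and nothing moves.
- robot.get_obs(): the state, without advancing time (a new reading comes with each control period).
- robot.camera(name): name is "scene" or "top" or "wrist"; returns a dict with "img" (384x512x3 uint8, red, green, blue), "fx", "fy", "cx", "cy" (pixels), "xyz" and "attitude" of the camera in the world. Camera axes: x right, y down, z forward; pixel columns grow to the right and rows downward; lengths in m; the calibration is good to about 2 mm. A picture is of the moment at which its call begins. There is no depth.
- robot.hand_in(): hands the job in; it is judged then, once.
The state is a dict: "time": time; "q": joint angles; "joint_velocities": joint speeds; "joint_torque": joint torques, N m; "position": TCP position; "tool_rot": TCP orientation; "ft_force": force on the tool from outside, world axes, zero at the start; "moment": the same for the moment, N m; "grip_width": finger opening in m; "grip_force": force on a finger pad.
Only numpy, scipy, OpenCV 4.12 (cv2) and the standard library are available. Lean on these libraries where they do the work, as an engineer would, in place of code of your own. Each camera call takes 0.05 s, during which the arm holds its last target. There are 200 camera calls.

## Working session

There is one attempt and no reset: what is moved stays moved. The work goes in short steps, Python scripts to look and compute and a tool call to move; the robot and the scene stay as the last step left them, time stands still between calls to the robot, and variables do not carry over. Pictures are saved under pics/ and viewed, at most 14 in all, crops included, and the job is handed in when it is done.

```bash
mkdir -p pics; ls
```

Run:
```python
from rig import robot
import cv2
for n in ["top","scene"]:
    c=robot.camera(n); print(n,{k:(v.tolist() if hasattr(v,'tolist') else v) for k,v in c.items() if k!='img'})
    cv2.imwrite(f"pics/{n}0.png",c["img"][:,:,::-1])
print(robot.get_obs(),robot.grip_depth)
```

```text
pics
top {'fx': 392.94298457387265, 'fy': 392.94298457387265, 'cx': 259.46487293802284, 'cy': 196.41916527233792, 'xyz': [0.4183775897942617, 0.015589430389383865, 0.8826837857661427], 'attitude': [-0.7051515016393101, 0.7075913179656685, -0.034008605080876185, 0.03031998113269922]}
scene {'fx': 391.4982627890811, 'fy': 391.4982627890811, 'cx': 260.5801651258348, 'cy': 190.1251980131981, 'xyz': [1.1826394412967383, 0.1816700128685942, 0.5320505416711021], 'attitude': [0.5624800826547894, 0.6938388036160922, -0.3556483813294451, -0.27516922079149153]}
{'time': 0.1, 'q': array([-1.45451605e+00,  5.28384801e-01,  1.43378632e+00,  2.63651750e-06,
        1.18137566e+00, -1.78523259e-01]), 'joint_velocities': array([ 0.00099338, -0.00185465, -0.00431844,  0.00104314, -0.00167984,
       -0.00017497]), 'joint_torque': array([-6.32397459e-04, -4.40987277e+01, -1.77149963e+01,  6.35157642e-02,
        5.33934846e-02, -5.03965202e-05]), 'position': array([ 0.1815322 , -0.59736703,  0.22165848]), 'tool_rot': array([ 9.89155616e-01,  1.46868008e-01,  3.16213238e-05, -9.76554981e-04]), 'ft_force': array([-0.39282661,  0.70124502, -0.30821848]), 'moment': array([-0.03042025,  0.00655003,  0.01150299]), 'grip_force': 0.0, 'grip_width': 0.08675258809235246} 0.0187
```

View pics/top0.png

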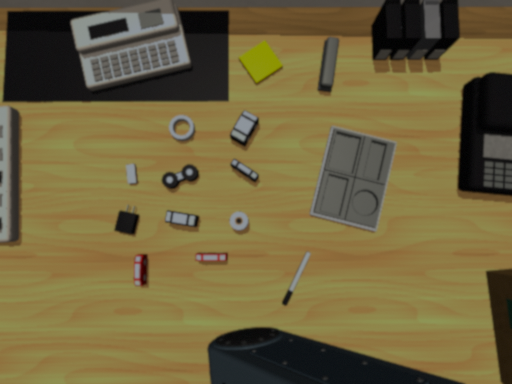

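View pics/scene0.png

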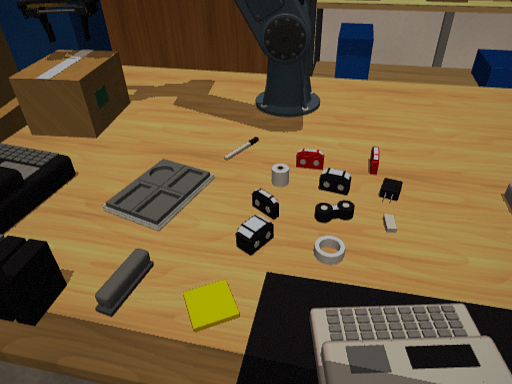

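The top view shows the wide cassette at about (245,127), the narrow one at (245,170) and the medium one at (182,218). The label roll is at (239,221) and the tray at (353,178). The look-alikes are the tape ring (181,127), the ribbon cartridge (181,177) and two red cassettes at (211,258) and (140,269). An enlarged crop will confirm which is which.

Run:
```python
import cv2
i=cv2.imread("pics/top0.png")
cv2.imwrite("pics/c1.png",cv2.resize(i[105:240,150:405],None,fx=3.1,fy=3.1,interpolation=cv2.INTER_CUBIC))
```

```text
(no output)
```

View pics/c1.png

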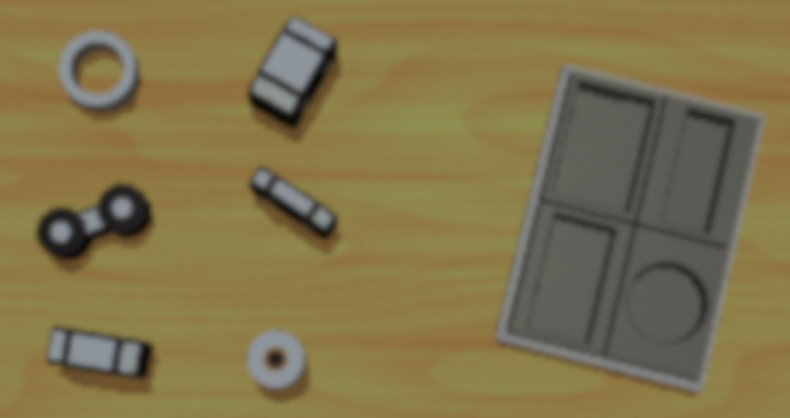

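The crop confirms the three black cassettes by thickness, and the label roll by its small brown core. The bays are wide at the upper left of the tray, narrow at the upper right, medium at the lower left and round at the lower right. Next I'll measure the poses.

Create h.py:
```python
import numpy as np, cv2
from scipy.spatial.transform import Rotation as R
def cast(c,uv,z):
    uv=np.atleast_2d(np.asarray(uv,float))
    d=np.c_[(uv[:,0]-c["cx"])/c["fx"],(uv[:,1]-c["cy"])/c["fy"],np.ones(len(uv))]
    d=R.from_quat(c["attitude"]).apply(d); o=np.array(c["xyz"])
    return (o+d*((z-o[2])/d[:,2])[:,None])
def rect(p):  # centre, sides, angle of long side
    (x,y),(a,b),t=cv2.minAreaRect((p[:,:2]*1000).astype(np.float32))
    if a<b: a,b,t=b,a,t+90
    return np.round([x,y,a,b,(t+90)%180-90],1)
```

Run:
```python
from h import *
from rig import robot
c=robot.camera("top")
hsv=cv2.cvtColor(c["img"],cv2.COLOR_RGB2HSV).astype(int)
def px(m,x0,y0,x1,y1,k=3):
    m=cv2.resize(m[y0:y1,x0:x1].astype(np.float32),None,fx=1,fy=1)
    n,l,s,cc=cv2.connectedComponentsWithStats((m>.5).astype(np.uint8),connectivity=8)
    o=[]
    for i in np.argsort(-s[1:,4])[:k]+1:
        v,u=np.nonzero(l==i); o.append(np.c_[u+x0,v+y0])
    return o
S,V=hsv[...,1],hsv[...,2]
white=(S<60)&(V>105)
for n,b in dict(wide=(228,106,264,150),narrow=(226,155,264,185),medium=(160,205,205,232)).items():
    print(n)
    for p in px(white,*b): print(' white',len(p),p.mean(0).round(1),rect(cast(c,p,.048)))
    nw=~((hsv[...,0]>8)&(hsv[...,0]<30)&(S>90)); o=px(nw|(V<60),*b,k=1)[0]; print(' all z36',rect(cast(c,o,.036)))
b=(220,203,258,240); p=px(white,*b,k=1)[0]; (u,v),r=cv2.minEnclosingCircle(p.astype(np.float32)); print('roll',u,v,r,cast(c,[u,v],.04))
t=px(S<75,300,115,405,240,k=1)[0]
print('tray',len(t),rect(cast(c,t,.014)),rect(cast(c,t,.018)))
```

```text
wide
 white 211 [243.4 124.5] [651.2  45.2  33.7  30.   59.6]
 white 75 [237.8 134.7] [628.8  57.3  32.2  10.8  62.9]
 white 65 [249.3 115. ] [672.4  32.7  32.3   9.9  59.6]
 all z36 [648.4  44.8  71.5  43.3 -29.4]
narrow
 white 72 [244.1 167.9] [556.2  43.9  28.7  11.4  55.9]
 white 23 [253.6 174.5] [541.8  23.7   9.2   9.1  44.6]
 white 22 [234.1 161.9] [5.69e+02 6.56e+01 8.70e+00 8.60e+00 1.00e-01]
 all z36 [554.9  44.4  66.8  19.4  55.9]
medium
 white 135 [179.1 218. ] [449.3 181.5  30.   19.8  80.4]
 white 45 [167.6 216. ] [453.7 206.   19.5   9.8 -13.1]
 white 45 [191.1 219.9] [ 4.448e+02  1.554e+02  1.690e+01  1.060e+01 -2.000e-01]
 all z36 [449.  179.6  71.1  26.1  79.8]
roll 238.5 220.5 9.617792129516602 [[0.44364747 0.05612244 0.04      ]]
tray 6383 [ 539.1 -198.3  209.   153.8  -14.5] [ 538.5 -197.4  208.   153.1  -14.5]
```

Create p.py:
```python
import sys,numpy as np
from scipy.spatial.transform import Rotation as R
from rig import robot
x,y,z,yd=map(float,sys.argv[1:5])   # mm, tool-y direction deg
o=robot.get_obs(); M=R.from_quat(o["tool_rot"]).as_matrix()
cur=np.degrees(np.arctan2(M[1,1],M[0,1])); dy=np.radians((yd-cur+180)%360-180)
T=np.array([x,y,z])/1000-o["position"]; a=np.radians(yd)
ty=np.array([np.cos(a),np.sin(a),0]); tz=np.array([0,0,-1]); tx=np.cross(ty,tz)
print("turn",round(-dy,3),"then tool d",np.round([T@tx,T@ty,T@tz],4),"t",round(o["time"],2),"q",o["q"].round(2),"pos",o["position"].round(4),"yd",round(cur,1))
```

```bash
python3 p.py 556 44.5 160 -33.5
```

```text
turn -0.691 then tool d [ 0.742  -0.0421  0.0618] t 0.15 q [-1.45  0.53  1.43 -0.    1.18 -0.18] pos [ 0.1815 -0.5975  0.2218] yd -73.1
```

Request:
inch_along(segments="0,0,0,-0.115;0,0,0,-0.115;0,0,0,-0.115;0,0,0,-0.115;0,0,0,-0.115;0,0,0,-0.116", jaw=0.06, clamp_n=20)

```text
time: 0.65
position: [0.1816, -0.5977, 0.2221]
tool_rot: [0.88, 0.476, 0.0, -0.0]
ft_force: [0.6, 0.2, 0.2]
grip_width: 0.0615
grip_force: 0.0
```

Request:
inch_along(segments="0.037,-0.0021,0.0031,0;0.037,-0.0021,0.0031,0;0.037,-0.0021,0.0031,0;0.037,-0.0021,0.0031,0;0.037,-0.0021,0.0031,0;0.037,-0.0021,0.0031,0;0.037,-0.0021,0.0031,0;0.037,-0.0021,0.0031,0;0.037,-0.0021,0.0031,0;0.037,-0.0021,0.0031,0;0.037,-0.0021,0.0031,0;0.037,-0.0021,0.0031,0;0.037,-0.0021,0.0031,0;0.037,-0.0021,0.0031,0;0.037,-0.0021,0.0031,0;0.037,-0.0021,0.0031,0;0.037,-0.0021,0.0031,0;0.037,-0.0021,0.0031,0;0.037,-0.0021,0.0031,0;0.037,-0.0021,0.0031,0")

```text
time: 2.32
position: [0.5557, 0.044, 0.1602]
tool_rot: [0.881, 0.473, -0.0, -0.0]
ft_force: [0.1, 0.3, 0.2]
grip_width: 0.06
grip_force: 0.0
```

```bash
python3 p.py 556 44.5 16 -33.5
```

Run:
```python
from rig import robot; import cv2
c=robot.camera("wrist"); cv2.imwrite("pics/w1.png",c["img"][:,:,::-1]); print(c["xyz"],c["attitude"])
```

```text
turn 0.0 then tool d [ 0.0006 -0.      0.1442] t 2.32 q [-0.12  0.52  1.67 -0.    0.96  0.46] pos [0.5557 0.044  0.1602] yd -33.5
[0.59791437 0.10896822 0.32298352] [ 0.94821182 -0.28510414 -0.04110667  0.13386645]
```

View pics/w1.png

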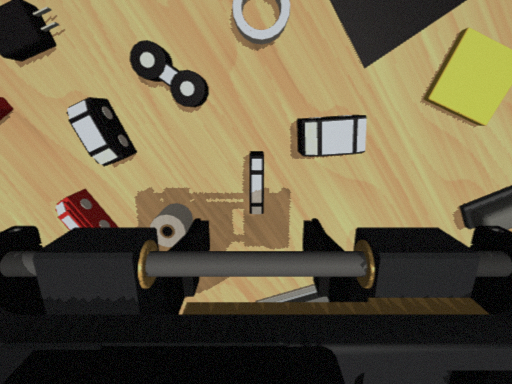

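The narrow cassette, at pixel (257,182), is centred between the fingers and aligned with them, so I'll go down and grip it.

Request:
inch_along(segments="0,0,0.03,0;0,0,0.03,0;0,0,0.03,0;0,0,0.03,0;0,0,0.014,0;0,0,0.01,0;0,0,0,0;0,0,0,0")

```text
time: 3.03
position: [0.5553, 0.042, 0.0165]
tool_rot: [0.881, 0.473, -0.0, -0.0]
ft_force: [-0.6, 0.1, 0.1]
grip_width: 0.0601
grip_force: 0.0
```

Request:
inch_along(segments="0,0,0,0;0,0,0,0;0,0,0,0;0,0,0,0;0,0,0,0;0,0,0,0;0,0,0,0;0,0,0,0", jaw=0, clamp_n=20)

```text
time: 3.7
position: [0.5552, 0.0422, 0.0166]
tool_rot: [0.881, 0.473, 0.0, 0.0]
ft_force: [0.3, 0.1, 0.8]
grip_width: 0.016
grip_force: 20.0
```

Request:
inch_along(segments="0,0,-0.01,0;0,0,-0.03,0;0,0,-0.03,0;0,0,-0.03,0;0,0,-0.03,0;0,0,0,0")

```text
time: 4.2
position: [0.5591, 0.0419, 0.1528]
tool_rot: [0.881, 0.473, 0.005, 0.003]
ft_force: [0.8, 0.2, -0.7]
grip_width: 0.016
grip_force: 20.0
```

```bash
python3 p.py 577.7 -244.2 145 -104.5
```

```text
turn 1.239 then tool d [0.0896 0.2723 0.0078] t 4.2 q [-0.12  0.53  1.67  0.    0.93  0.46] pos [0.5591 0.0419 0.1528] yd -33.5
```

Request:
inch_along(segments="0,0,0,0.124;0,0,0,0.124;0,0,0,0.124;0,0,0,0.124;0,0,0,0.124;0,0,0,0.124;0,0,0,0.124;0,0,0,0.124;0,0,0,0.124;0,0,0,0.123")

```text
time: 5.03
position: [0.5547, 0.0422, 0.1464]
tool_rot: [0.992, -0.129, -0.0, -0.0]
ft_force: [-0.3, -0.4, -1.2]
grip_width: 0.0158
grip_force: 20.0
```

Request:
inch_along(segments="0.009,0.0272,0,0;0.009,0.0272,0,0;0.009,0.0272,0,0;0.009,0.0272,0,0;0.009,0.0272,0,0;0.009,0.0272,0,0;0.009,0.0272,0,0;0.009,0.0272,0,0;0.009,0.0272,0,0;0.009,0.0272,0,0;0,0,0,0;0,0,0,0")

```text
time: 6.03
position: [0.5738, -0.2452, 0.1462]
tool_rot: [0.992, -0.128, -0.0, -0.0]
ft_force: [-0.9, 1.3, -0.8]
grip_width: 0.0157
grip_force: 20.0
```

```bash
python3 p.py 577.7 -244.2 25.6 -104.5
```

Run:
```python
from rig import robot; import cv2
c=robot.camera("wrist"); cv2.imwrite("pics/w2.png",c["img"][:,:,::-1])
```

```text
turn -0.003 then tool d [ 0.0036 -0.0019  0.1206] t 6.03 q [-0.58  0.62  1.5   0.    1.02  1.24] pos [ 0.5738 -0.2452  0.1462] yd -104.7
```

View pics/w2.png

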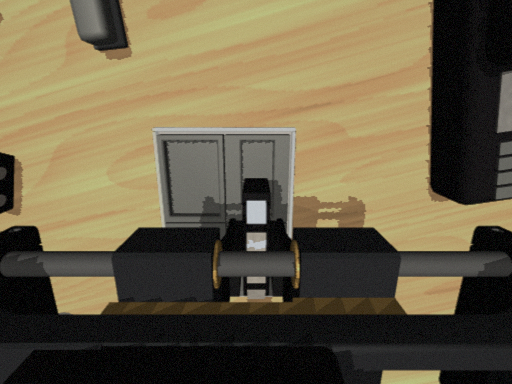

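The tray is square to the gripper. The narrow pocket is centred at about u=257 and the held cassette at u=257, so they line up and I'll lower it.

Request:
inch_along(segments="0.0036,-0.0019,0.02,0;0,0,0.03,0;0,0,0.03,0;0,0,0.02,0;0,0,0.01,0;0,0,0.006,0;0,0,0.003,0;0,0,0.001,0;0,0,0,0;0,0,0,0")

```text
time: 6.92
position: [0.579, -0.2432, 0.0279]
tool_rot: [0.992, -0.126, 0.001, 0.001]
ft_force: [0.6, -0.1, 0.2]
grip_width: 0.0158
grip_force: 20.0
```

```bash
python3 p.py 577.7 -244.2 25.6 -104.5
```

```text
turn -0.0 then tool d [-0.001   0.0013  0.0023] t 6.92 q [-0.58  0.79  1.56  0.    0.79  1.25] pos [ 0.579  -0.2432  0.0279] yd -104.5
```

Request:
inch_along(segments="0,0,0.0015,0;0,0,0.001,0;0,0,0,0;0,0,0,0")

```text
time: 7.25
position: [0.5789, -0.2433, 0.0256]
tool_rot: [0.992, -0.126, 0.001, 0.0]
ft_force: [-0.1, 0.9, 5.4]
grip_width: 0.0155
grip_force: 20.0
```

Request:
inch_along(segments="0,0,0,0;0,0,0,0;0,0,0,0;0,0,0,0", jaw=0.04)

```text
time: 7.58
position: [0.5781, -0.2428, 0.024]
tool_rot: [0.992, -0.126, -0.0, -0.0]
ft_force: [1.2, 0.6, 0.6]
grip_width: 0.0343
grip_force: 0.0
```

Request:
inch_along(segments="0,0,-0.02,0;0,0,-0.03,0;0,0,-0.03,0;0,0,-0.03,0;0,0,-0.02,0;0,0,0,0;0,0,0,0")

```text
time: 8.17
position: [0.5788, -0.2432, 0.1553]
tool_rot: [0.992, -0.126, 0.001, 0.001]
ft_force: [0.2, 0.3, -0.8]
grip_width: 0.0401
grip_force: 0.0
```

```bash
python3 p.py 449 181 155 -10
```

```text
turn -1.649 then tool d [ 3.952e-01 -2.015e-01  3.000e-04] t 8.17 q [-0.58  0.61  1.49  0.    1.04  1.25] pos [ 0.5788 -0.2432  0.1553] yd -104.5
```

Request:
inch_along(segments="0,0,0,-0.118;0,0,0,-0.118;0,0,0,-0.118;0,0,0,-0.118;0,0,0,-0.118;0,0,0,-0.118;0,0,0,-0.118;0,0,0,-0.118;0,0,0,-0.118;0,0,0,-0.118;0,0,0,-0.118;0,0,0,-0.118;0,0,0,-0.118;0,0,0,-0.115", jaw=0.07)

```text
time: 9.33
position: [0.5768, -0.242, 0.1516]
tool_rot: [0.764, 0.645, -0.001, -0.002]
ft_force: [0.2, 0.7, -1.4]
grip_width: 0.0701
grip_force: 0.0
```

Request:
inch_along(segments="0.033,-0.0168,0,0;0.033,-0.0168,0,0;0.033,-0.0168,0,0;0.033,-0.0168,0,0;0.033,-0.0168,0,0;0.033,-0.0168,0,0;0.033,-0.0168,0,0;0.033,-0.0168,0,0;0.033,-0.0168,0,0;0.033,-0.0168,0,0;0.033,-0.0168,0,0;0.033,-0.0168,0,0;0,0,0,0;0,0,0,0")

```text
time: 10.5
position: [0.4465, 0.1836, 0.1526]
tool_rot: [0.765, 0.644, -0.002, -0.001]
ft_force: [0.0, -0.9, 0.7]
grip_width: 0.0698
grip_force: 0.0
```

```bash
python3 p.py 449 181 16 -10
```

```text
turn 0.004 then tool d [-0.0022  0.0029  0.1366] t 10.5 q [ 0.16  0.45  1.85 -0.    0.85  0.33] pos [0.4465 0.1836 0.1526] yd -9.8
```

Request:
inch_along(segments="-0.0022,0.0029,0.02,0.004;0,0,0.03,0;0,0,0.03,0;0,0,0.03,0;0,0,0.015,0;0,0,0.01,0;0,0,0.0016,0;0,0,0,0;0,0,0,0")

```text
time: 11.25
position: [0.4518, 0.1791, 0.0179]
tool_rot: [0.768, 0.641, 0.0, 0.0]
ft_force: [0.2, -0.8, -0.3]
grip_width: 0.07
grip_force: 0.0
```

Request:
inch_along(segments="0,0,0,0;0,0,0,0;0,0,0,0;0,0,0,0;0,0,0,0;0,0,0,0;0,0,0,0;0,0,0,0", jaw=0, clamp_n=20)

```text
time: 11.92
position: [0.4509, 0.1796, 0.0175]
tool_rot: [0.767, 0.641, -0.0, -0.0]
ft_force: [-0.5, 0.2, 1.2]
grip_width: 0.0259
grip_force: 20.0
```

Request:
inch_along(segments="0,0,-0.01,0;0,0,-0.03,0;0,0,-0.03,0;0,0,-0.03,0;0,0,-0.03,0;0,0,0,0")

```text
time: 12.42
position: [0.4545, 0.1803, 0.1529]
tool_rot: [0.767, 0.641, 0.005, 0.003]
ft_force: [1.1, 0.4, -0.6]
grip_width: 0.0258
grip_force: 20.0
```

```bash
python3 p.py 500.4 -151.9 145 -104.5
```

```text
turn 1.645 then tool d [0.1276 0.3101 0.0079] t 12.42 q [0.15 0.45 1.85 0.   0.83 0.33] pos [0.4545 0.1803 0.1529] yd -10.2
```

Request:
inch_along(segments="0,0,0,0.118;0,0,0,0.118;0,0,0,0.118;0,0,0,0.118;0,0,0,0.118;0,0,0,0.118;0,0,0,0.118;0,0,0,0.118;0,0,0,0.118;0,0,0,0.118;0,0,0,0.118;0,0,0,0.118;0,0,0,0.118;0,0,0,0.114")

```text
time: 13.58
position: [0.4504, 0.1795, 0.1471]
tool_rot: [0.991, -0.131, -0.001, 0.0]
ft_force: [0.5, 1.1, -1.1]
grip_width: 0.026
grip_force: 20.0
```

Request:
inch_along(segments="0.0128,0.031,0,0;0.0128,0.031,0,0;0.0128,0.031,0,0;0.0128,0.031,0,0;0.0128,0.031,0,0;0.0128,0.031,0,0;0.0128,0.031,0,0;0.0128,0.031,0,0;0.0128,0.031,0,0;0.0128,0.031,0,0;0,0,0,0;0,0,0,0;0,0,0,0")

```text
time: 14.67
position: [0.4952, -0.152, 0.1469]
tool_rot: [0.992, -0.128, -0.001, -0.001]
ft_force: [-0.0, -0.1, -1.4]
grip_width: 0.0255
grip_force: 20.0
```

```bash
python3 p.py 500.4 -151.9 26.5 -104.5
```

```text
turn -0.004 then tool d [ 0.005  -0.0014  0.1204] t 14.67 q [-0.51  0.5   1.77  0.    0.88  1.31] pos [ 0.4952 -0.152   0.1469] yd -104.7
```

Request:
inch_along(segments="0.005,-0.0014,0.02,-0.004;0,0,0.03,0;0,0,0.03,0;0,0,0.02,0;0,0,0.01,0;0,0,0.005,0;0,0,0.003,0;0,0,0.001,0;0,0,0,0;0,0,0,0")

```text
time: 15.5
position: [0.5023, -0.1529, 0.0295]
tool_rot: [0.992, -0.126, 0.001, 0.0]
ft_force: [0.4, -0.2, -0.9]
grip_width: 0.0256
grip_force: 20.0
```

```bash
python3 p.py 500.4 -151.9 26.5 -104.5
```

```text
turn 0.001 then tool d [-0.0021 -0.0005  0.003 ] t 15.5 q [-0.51  0.71  1.83  0.    0.61  1.31] pos [ 0.5023 -0.1529  0.0295] yd -104.4
```

Request:
inch_along(segments="-0.0015,0,0.002,0;0,0,0.001,0;0,0,0.0005,0;0,0,0,0;0,0,0,0")

```text
time: 15.92
position: [0.5003, -0.1525, 0.0265]
tool_rot: [0.992, -0.126, 0.001, 0.0]
ft_force: [-1.7, 0.2, 9.7]
grip_width: 0.0259
grip_force: 20.0
```

Request:
inch_along(segments="0,0,0,0;0,0,0,0;0,0,0,0;0,0,0,0", jaw=0.05)

```text
time: 16.25
position: [0.5001, -0.1523, 0.0249]
tool_rot: [0.992, -0.126, 0.0, 0.0]
ft_force: [-0.9, 0.2, 0.4]
grip_width: 0.0443
grip_force: 0.0
```

Request:
inch_along(segments="0,0,-0.02,0;0,0,-0.03,0;0,0,-0.03,0;0,0,-0.03,0;0,0,-0.02,0;0,0,0,0;0,0,0,0")

```text
time: 16.83
position: [0.5006, -0.1526, 0.1558]
tool_rot: [0.992, -0.126, 0.001, 0.0]
ft_force: [-0.4, 0.1, 0.0]
grip_width: 0.0495
grip_force: 0.0
```

```bash
python3 p.py 650 45 155 -119.4
```

```text
turn 0.261 then tool d [ 0.0332 -0.2455  0.0008] t 16.83 q [-0.51  0.49  1.76 -0.    0.9   1.31] pos [ 0.5006 -0.1526  0.1558] yd -104.4
```

Request:
inch_along(segments="0,0,0,0.087;0,0,0,0.087;0,0,0,0.087;0,0,0,0", jaw=0.075)

```text
time: 17.17
position: [0.4988, -0.1516, 0.153]
tool_rot: [0.967, -0.255, -0.002, -0.001]
ft_force: [-0.1, -0.1, -0.2]
grip_width: 0.0691
grip_force: 0.0
```

Request:
inch_along(segments="0.0037,-0.0273,0,0;0.0037,-0.0273,0,0;0.0037,-0.0273,0,0;0.0037,-0.0273,0,0;0.0037,-0.0273,0,0;0.0037,-0.0273,0,0;0.0037,-0.0273,0,0;0.0037,-0.0273,0,0;0.0037,-0.0273,0,0;0,0,0,0;0,0,0,0;0,0,0,0")

```text
time: 18.17
position: [0.6484, 0.0453, 0.1533]
tool_rot: [0.967, -0.253, -0.002, 0.0]
ft_force: [-0.1, -0.0, -0.3]
grip_width: 0.0748
grip_force: 0.0
```

```bash
python3 p.py 650 45 16 -119.4
```

```text
turn 0.002 then tool d [ 0.0016 -0.0005  0.1373] t 18.17 q [-0.1   0.64  1.43 -0.    1.08  1.98] pos [0.6484 0.0453 0.1533] yd -119.3
```

Request:
inch_along(segments="0.001,0,0.02,0;0,0,0.03,0;0,0,0.03,0;0,0,0.03,0;0,0,0.015,0;0,0,0.01,0;0,0,0.0015,0;0,0,0,0;0,0,0,0")

```text
time: 18.92
position: [0.6515, 0.0443, 0.0196]
tool_rot: [0.967, -0.254, 0.001, -0.0]
ft_force: [0.1, -0.0, 0.6]
grip_width: 0.0749
grip_force: 0.0
```

Request:
inch_along(segments="0,0,0,0;0,0,0,0;0,0,0,0;0,0,0,0;0,0,0,0;0,0,0,0;0,0,0,0;0,0,0,0", jaw=0, clamp_n=25)

```text
time: 19.58
position: [0.6506, 0.0449, 0.0186]
tool_rot: [0.967, -0.254, -0.0, 0.0]
ft_force: [-0.3, -0.3, 1.4]
grip_width: 0.038
grip_force: 25.0
```

Request:
inch_along(segments="0,0,-0.01,0;0,0,-0.03,0;0,0,-0.03,0;0,0,-0.03,0;0,0,-0.03,0;0,0,0,0;0,0,0,0.087;0,0,0,-0.087;0,0,0,0")

```text
time: 20.33
position: [0.6502, 0.0451, 0.1487]
tool_rot: [0.967, -0.253, -0.0, -0.0]
ft_force: [0.1, 0.2, -1.1]
grip_width: 0.0375
grip_force: 25.0
```

```bash
python3 p.py 595 -176.4 146 -104.5
```

```text
turn -0.258 then tool d [0.002  0.2282 0.0027] t 20.33 q [-0.1   0.65  1.43  0.    1.07  1.98] pos [0.6502 0.0451 0.1487] yd -119.3
```

Request:
inch_along(segments="0,0,0,-0.086;0,0,0,-0.086;0,0,0,-0.086;0,0,0,0")

```text
time: 20.67
position: [0.6502, 0.045, 0.148]
tool_rot: [0.992, -0.127, -0.001, -0.0]
ft_force: [0.3, -0.0, -0.9]
grip_width: 0.0378
grip_force: 25.0
```

Request:
inch_along(segments="0.0002,0.0254,0,0;0.0002,0.0254,0,0;0.0002,0.0254,0,0;0.0002,0.0254,0,0;0.0002,0.0254,0,0;0.0002,0.0254,0,0;0.0002,0.0254,0,0;0.0002,0.0254,0,0;0.0002,0.0254,0,0;0,0,0,0;0,0,0,0;0,0,0,0;0,0,0,0")

```text
time: 21.75
position: [0.5946, -0.1756, 0.1483]
tool_rot: [0.992, -0.127, -0.0, -0.0]
ft_force: [0.4, 0.6, -1.0]
grip_width: 0.0381
grip_force: 25.0
```

```bash
python3 p.py 595 -176.4 27.6 -104.5
```

```text
turn -0.002 then tool d [0.0006 0.0006 0.1207] t 21.75 q [-0.47  0.61  1.51  0.    1.02  1.36] pos [ 0.5946 -0.1756  0.1483] yd -104.6
```

Request:
inch_along(segments="0,0,0.02,0;0,0,0.03,0;0,0,0.03,0;0,0,0.02,0;0,0,0.01,0;0,0,0.005,0;0,0,0.002,0;0,0,0,0;0,0,0,0;0,0,0,0")

```text
time: 22.58
position: [0.5956, -0.1771, 0.0329]
tool_rot: [0.992, -0.127, 0.001, 0.0]
ft_force: [-0.4, 0.1, -0.3]
grip_width: 0.0377
grip_force: 25.0
```

```bash
python3 p.py 595 -176.4 27.6 -104.5
```

```text
turn -0.002 then tool d [-0.0008 -0.0005  0.0053] t 22.58 q [-0.47  0.77  1.57  0.    0.79  1.36] pos [ 0.5956 -0.1771  0.0329] yd -104.6
```

Request:
inch_along(segments="0,0,0.003,0;0,0,0.0015,0;0,0,0.001,0;0,0,0,0;0,0,0,0")

```text
time: 23.0
position: [0.5951, -0.177, 0.0275]
tool_rot: [0.992, -0.127, 0.001, 0.0]
ft_force: [-1.8, 0.8, 7.8]
grip_width: 0.0377
grip_force: 25.0
```

Request:
inch_along(segments="0,0,0,0;0,0,0,0;0,0,0,0;0,0,0,0", jaw=0.06)

```text
time: 23.33
position: [0.5945, -0.1767, 0.0258]
tool_rot: [0.992, -0.127, -0.0, -0.0]
ft_force: [0.5, 0.4, -0.9]
grip_width: 0.0556
grip_force: 0.0
```

Request:
inch_along(segments="0,0,-0.02,0;0,0,-0.03,0;0,0,-0.03,0;0,0,-0.03,0;0,0,-0.02,0;0,0,0,0;0,0,0,0")

```text
time: 23.92
position: [0.5953, -0.177, 0.1572]
tool_rot: [0.992, -0.127, 0.001, 0.0]
ft_force: [0.4, 0.2, -0.9]
grip_width: 0.06
grip_force: 0.0
```

```bash
python3 p.py 443.6 56 155 -104.5
```

```text
turn -0.002 then tool d [-0.2052 -0.1876  0.0022] t 23.92 q [-0.47  0.6   1.51 -0.    1.03  1.36] pos [ 0.5953 -0.177   0.1572] yd -104.6
```

Request:
inch_along(segments="-0.0205,-0.0188,0,0;-0.0205,-0.0188,0,0;-0.0205,-0.0188,0,0;-0.0205,-0.0188,0,0;-0.0205,-0.0188,0,0;-0.0205,-0.0188,0,0;-0.0205,-0.0188,0,0;-0.0205,-0.0188,0,0;-0.0205,-0.0188,0,0;-0.0205,-0.0188,0,0;0,0,0,0;0,0,0,0;0,0,0,0", jaw=0.07)

```text
time: 25.0
position: [0.4438, 0.0568, 0.1552]
tool_rot: [0.992, -0.127, -0.0, 0.0]
ft_force: [0.7, -0.6, -0.1]
grip_width: 0.0698
grip_force: 0.0
```

```bash
python3 p.py 443.6 56 15 -104.5
```

Run:
```python
from rig import robot; import cv2
c=robot.camera("wrist"); cv2.imwrite("pics/w3.png",c["img"][:,:,::-1])
c=robot.camera("top"); cv2.imwrite("pics/t3.png",cv2.resize(c["img"][105:240,150:405,::-1],None,fx=3,fy=3))
```

```text
turn -0.002 then tool d [0.     0.0008 0.1402] t 25.0 q [-0.12  0.4   1.93 -0.    0.8   1.7 ] pos [0.4438 0.0568 0.1552] yd -104.6
```

View pics/w3.png

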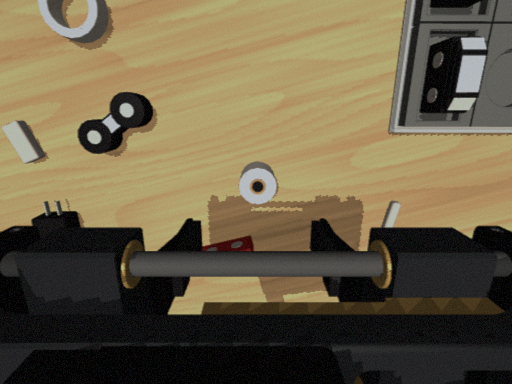

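View pics/t3.png

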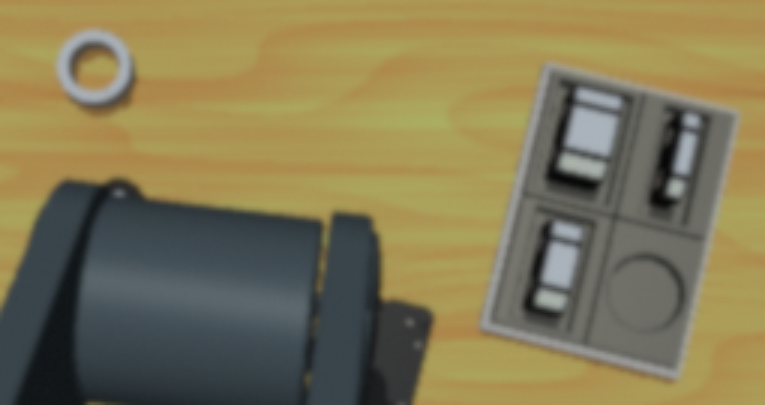

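The three cassettes stand in their bays, and the roll at (258,186) in the wrist view is centred between the fingers. Next I'll pick up the roll.

Request:
inch_along(segments="0,0,0.02,0;0,0,0.03,0;0,0,0.03,0;0,0,0.03,0;0,0,0.015,0;0,0,0.01,0;0,0,0.005,0;0,0,0,0;0,0,0,0")

```text
time: 25.85
position: [0.4443, 0.0564, 0.0159]
tool_rot: [0.992, -0.128, 0.0, 0.0]
ft_force: [0.6, 0.0, 0.4]
grip_width: 0.0701
grip_force: 0.0
```

Request:
inch_along(segments="0,0,0,0;0,0,0,0;0,0,0,0;0,0,0,0;0,0,0,0;0,0,0,0;0,0,0,0;0,0,0,0", jaw=0, clamp_n=20)

```text
time: 26.52
position: [0.4439, 0.057, 0.0163]
tool_rot: [0.992, -0.127, 0.0, -0.0]
ft_force: [0.1, -0.1, 4.4]
grip_width: 0.0393
grip_force: 20.0
```

Request:
inch_along(segments="0,0,-0.01,0;0,0,-0.03,0;0,0,-0.03,0;0,0,-0.03,0;0,0,-0.03,0;0,0,0,0;0,0,0,0;0,0,0,0")

```text
time: 27.18
position: [0.443, 0.057, 0.1454]
tool_rot: [0.992, -0.127, -0.001, 0.0]
ft_force: [-1.0, 1.3, -1.0]
grip_width: 0.0395
grip_force: 20.0
```

```bash
python3 p.py 482.8 -219.6 146 -104.5
```

```text
turn -0.002 then tool d [ 0.1078  0.2578 -0.0006] t 27.18 q [-0.12  0.42  1.95 -0.    0.78  1.7 ] pos [0.443  0.057  0.1454] yd -104.6
```

Request:
inch_along(segments="0.0108,0.0258,0,0;0.0108,0.0258,0,0;0.0108,0.0258,0,0;0.0108,0.0258,0,0;0.0108,0.0258,0,0;0.0108,0.0258,0,0;0.0108,0.0258,0,0;0.0108,0.0258,0,0;0.0108,0.0258,0,0;0.0108,0.0258,0,0;0,0,0,0;0,0,0,0;0,0,0,0;0,0,0,0")

```text
time: 28.35
position: [0.4819, -0.2182, 0.1447]
tool_rot: [0.992, -0.127, -0.002, -0.001]
ft_force: [-0.8, -0.7, -0.2]
grip_width: 0.0395
grip_force: 20.0
```

```bash
python3 p.py 482.8 -219.6 25.3 -104.5
```

```text
turn -0.001 then tool d [0.0013 0.0011 0.1194] t 28.35 q [-0.64  0.51  1.75  0.    0.89  1.19] pos [ 0.4819 -0.2182  0.1447] yd -104.6
```

Request:
inch_along(segments="0.0005,0.0005,0.02,0;0,0,0.03,0;0,0,0.03,0;0,0,0.02,0;0,0,0.01,0;0,0,0.004,0;0,0,0.001,0;0,0,0,0;0,0,0,0;0,0,0,0")

```text
time: 29.18
position: [0.4843, -0.2211, 0.0322]
tool_rot: [0.992, -0.127, 0.001, 0.001]
ft_force: [-0.5, -0.9, 0.0]
grip_width: 0.0394
grip_force: 20.0
```

```bash
python3 p.py 482.8 -219.6 25.3 -104.5
```

```text
turn -0.002 then tool d [-0.0018 -0.001   0.0069] t 29.18 q [-0.64  0.71  1.81 -0.    0.63  1.19] pos [ 0.4843 -0.2211  0.0322] yd -104.6
```

Request:
inch_along(segments="-0.001,-0.001,0.003,0;0,0,0.002,0;0,0,0.001,0;0,0,0.001,0;0,0,0,0;0,0,0,0")

```text
time: 29.68
position: [0.4826, -0.2193, 0.0252]
tool_rot: [0.992, -0.127, 0.0, 0.0]
ft_force: [-2.1, 0.8, 9.6]
grip_width: 0.0392
grip_force: 20.0
```

```bash
python3 p.py 482.8 -219.6 25.3 -104.5
```

```text
turn -0.002 then tool d [ 0.0003  0.0003 -0.0001] t 29.68 q [-0.64  0.72  1.81 -0.    0.61  1.19] pos [ 0.4826 -0.2193  0.0252] yd -104.6
```

Request:
inch_along(segments="0,0,0,0;0,0,0,0;0,0,0,0;0,0,0,0", jaw=0.056)

```text
time: 30.02
position: [0.4827, -0.2194, 0.0238]
tool_rot: [0.992, -0.127, -0.0, -0.0]
ft_force: [0.4, -0.3, 0.5]
grip_width: 0.054
grip_force: 0.0
```

Request:
inch_along(segments="0,0,-0.02,0;0,0,-0.03,0;0,0,-0.03,0;0,0,-0.03,0;0,0,-0.03,0;0,0.03,-0.01,0;0,0.03,0,0;0,0.03,0,0;0,0.03,0,0;0,0.03,0,0;0,0.03,0,0;0,0.03,0,0;0,0.03,0,0;0,0.03,0,0;0,0,0,0;0,0,0,0;0,0,0,0")

```text
time: 31.43
position: [0.4142, -0.4795, 0.1732]
tool_rot: [0.992, -0.127, -0.001, -0.001]
ft_force: [-0.2, 1.2, 0.0]
grip_width: 0.056
grip_force: 0.0
```

Run:
```python
from rig import robot; import cv2
a=robot.camera("top")["img"][100:280,110:410,::-1]
b=robot.camera("scene")["img"][130:280,90:390,::-1]
import numpy as np
cv2.imwrite("pics/f.png",cv2.resize(np.vstack([a,b]),None,fx=1.8,fy=1.8,interpolation=cv2.INTER_CUBIC))
```

```text
(no output)
```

View pics/f.png

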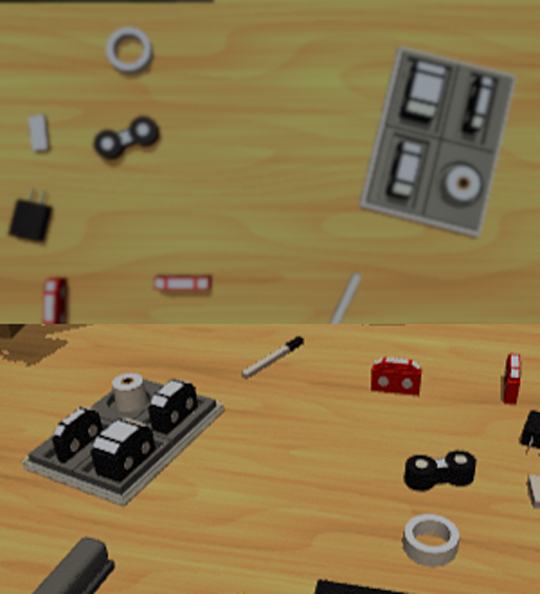

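Both views show all four items upright in the right bays: wide at (425,90), narrow (480,103), medium (406,168) and roll (462,184). The look-alikes have not moved, so I'm handing in.

```bash
python3 -c "
from rig import robot; print(robot.hand_in())"
```

```text
the job is handed in; nothing more can be done
None
```

The three cassettes and the label roll stand seated in their matching bays and released, the look-alikes were left where they lay, and the job was handed in at about 31.5 s of the 106 s allowed.

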